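# Refit the hand knob on the stage-lift drive

### The job

The hand knob of the microscope's stage-lift drive was taken off for cleaning. Lift the knob with the square bore out of the parts tray and fit it on the drive's upright square shaft, finding by feel the angle at which it slips on, until it sits fully home, flat on the round shoulder, and let go. Work gently, without ramming or forcing it, and leave the round-bored knob and the dust cap in the tray.

Things in the scene. Friction and masses are not known exactly. Their poses are not given: they have to be found in the camera images.
- square_knob: black plastic bar knob, upright in the tray: 64 mm long (x) with rounded ends, 28 mm wide (y; grip across it), 34 mm high (z). The vertical bore in its middle is 15.6 mm square, sides parallel to x and y, right through. Origin: centre of the underside, on the bore's axis. About 110 g
- round_knob: black plastic bar knob of the same outline (64 x 28 x 34 mm), but with a 9 mm round bore; it does not fit and stays in the tray. Origin: centre of the underside
- dust_cap: black round dust cap, 39 mm across, 11 mm high, stays in the tray. Origin: centre of the underside
- tray: open white plastic parts tray, 200 (x) x 260 (y) x 36 mm high, walls and floor 4 mm thick, fixed to the table. Origin: centre of the underside
- drive: stage-lift drive fixed to the table: steel foot plate 130 (x) x 96 (y) mm, grey housing, its top 45.5 mm above the table; on it a round collar 48 mm across, 4 mm high, and a round shoulder 35 mm across, 55.5 mm above the table, from which the square shaft rises on the vertical axis. Origin: centre of the underside, x and y along the plate's sides
- shoulder (a point): centre of the flat shoulder at the shaft's foot, 55.5 mm above the table; axes of the drive. The steel shaft on it is 14 mm square, 24 mm tall (the top 3 mm taper to 10 mm square), held stiff by gearing (0.8 N m), and may stand at ANY angle: not reported, to be felt or seen. The knob fits in four quarter turns, within about 6 degrees of each; seated, its origin is at this point

How it is judged:
By the outcome, as a careful person would: the job done as asked, in the order asked, and still so for the second after the job is handed in, with the robot touching nothing.
It also fails if it takes over 72 s, if anything falls off the work surface, if the arm or the gripper's body presses on something with over 40 N, if the wrist force passes 120 N, or if a joint passes its speed limit or range.

### The arm

A 7-joint arm with a two-finger parallel gripper is mounted at the origin on a cart in front of the work surface, level with it; the furniture and walls round the work are solid. World frame = base frame: x ahead of the robot, y to its left, z up, the work surface at z = 0. Lengths are in m, angles in degrees, forces in N, time in s.
With the tool pointing down it reaches from about 0.425 to 0.95 m from the base axis. Payload 4.7 kg.
Tool frame: the origin (TCP) lies midway between the tips of the shut fingers; the grasp point (between the pads) lies 19 mm behind it (bot.grasp_offset is the distance from the TCP to the grasp point, in m); z points along the fingers, y is the line along which they close (so a half turn about z gives the same grasp; the last joint's range is limited). The gripper opens to 85 mm and grips with 20 to 120 N. Pads are 22 mm wide; open, the fingers measure 114 mm over their backs; the gripper's body (76 mm by 85 mm) begins 54 mm behind the grasp point. The pads swing forward as they close: fully open they stand 13 mm farther back than shut.
Start: joints at [-1.656, 26.849, -2.785, 87.806, 1.381, 65.374, -4.715], TCP at [0.675, 0, 0.231] pointing down, gripper open.
Joint ranges: [-148.3, 148.3], [-19.14, 114.17], [-79.39, 73.82], [5.75, 140.21], [-59.74, 239.74], [12.07, 113.84], [-152.46, 152.46]. Speed limits (degrees/s): [147.25, 147.25, 180, 180, 180, 180, 180].

### API

Orientations are given as a 3x3 rotation matrix whose columns are the frame's x, y, z axes.
In Python, from workcell import bot gives the robot as it stands. The module is installed in compiled form; this text tells all that it offers.
- The arm moves only by the tool apply_moves, never from a script. Its argument "steps" is a list of rows, each a list of 2 entries, a list of its own where there are three numbers: the shift along the tool's x, y, z in cm, then the turn, a rotation vector about the tool's x, y, z in degrees. In form: [[[dx, dy, dz], [ax, ay, az]], ...]. A call has 1 to 10 rows; each row shifts and turns the commanded pose from where the row before left it, along the tool's axes as they then stand; what a row does not reach is not made up. A row lasts 1/10 s, in which the tool goes at most 50 mm and 8.59 degrees, less where a joint would pass 70% of its speed; a pose out of reach is approached as far as the arm can. A call is refused whole if a number of a shift passes 5 or a number of a turn 8.59, either way. A call with a gripper value outside its range is refused whole. "grip" is the opening, from 0 (shut) to 1 (fully open), set as the call begins (left out, the last holds). The fingers move at their own pace and stop on an object; "squeeze" is the grip in N (left out, the last holds). Time passes only in rows, so rows that do not move let the fingers close. It gives the time, the measured TCP pose, the force, the opening and the grip force at its end, in the units of the state.
- bot.get_state(): the state, without advancing time (a new reading comes with each control period).
- bot.read_camera(name): name is "scene" or "side" or "wrist"; returns a dict with "frame" (420x560x3 uint8, red, green, blue), "camera_matrix" (3x3 intrinsics, pixels), "eye" and "rotation" of the camera in the world. Camera axes: x right, y up, looking along -z (the intrinsics and any distortion apply to the point x, -y, -z); pixel columns grow to the right and rows downward; lengths in m; the calibration is good to about 2 mm. A picture is of the moment at which its call begins. There is no depth.
- bot.sign_off(): hands the job in; it is judged then, once.
The state is a dict: "time_s": time; "qpos": joint angles; "qvel": joint speeds; "tau": joint torques, N m; "tcp_pos": TCP position; "tcp_rot": TCP orientation; "wrist_force": force on the tool from outside, world axes, zero at the start; "wrist_torque": the same for the moment, N m; "opening": finger opening in m; "grasp_force": force on a finger pad.
Only numpy, scipy, OpenCV 4.12 (cv2) and the standard library are available. Lean on these libraries where they do the work, as an engineer would, in place of code of your own. Each camera call takes 0.05 s, during which the arm holds its last target. There are 200 camera calls.

## Working session

There is one attempt and no reset: what is moved stays moved. The work goes in short steps, Python scripts to look and compute and a tool call to move; the robot and the scene stay as the last step left them, time stands still between calls to the robot, and variables do not carry over. Pictures are saved under pics/ and viewed, at most 10 in all, crops included, and the job is handed in when it is done.

Besides the shell and the picture viewer there is one more tool, called after "Call:" as name(argument=value, ...) on one line, values as JSON. apply_moves: Moves the arm, as the interface text tells. Its arguments: {"type":"object","properties":{"steps":{"type":"array","items":{"type":"array"}},"grip":{"type":"number"},"squeeze":{"type":"number"}},"required":["steps"]}

```bash
mkdir -p pics; cat > h.py <<'E'
import numpy as np, cv2
from workcell import bot
def ray(c,u,v):
    K=c["camera_matrix"];d=np.linalg.inv(K)@[u,v,1];d=np.array([d[0],-d[1],-d[2]])
    return np.array(c["eye"]),np.array(c["rotation"])@d
def onz(c,u,v,z):
    e,d=ray(c,u,v);return e+d*(z-e[2])/d[2]
def proj(c,p):
    q=np.array(c["rotation"]).T@(np.array(p)-c["eye"]);q=np.array([q[0],-q[1],-q[2]]);q=c["camera_matrix"]@q;return q[:2]/q[2]
def cam(n,f=None):
    c=bot.read_camera(n)
    for k in("camera_matrix","eye","rotation"):c[k]=np.array(c[k])
    if f: cv2.imwrite("pics/"+f,cv2.cvtColor(c["frame"],cv2.COLOR_RGB2BGR))
    return c
E
python3 - <<'E'
from h import *
s=bot.get_state();print({k:np.round(v,3) for k,v in s.items()})
ims=[]
for n in("scene","side","wrist"):
    c=cam(n);print(n,c.keys(),c["eye"],c["rotation"].round(3).tolist(),c["camera_matrix"].round(1).tolist());ims.append(c["frame"])
    cv2.imwrite(f"pics/{n}0.png",c["frame"][:,:,::-1])
E
```

```text
{'time_s': np.float64(0.0), 'qpos': array([-1.655, 26.897, -2.784, 87.873,  1.381, 65.375, -4.717]), 'qvel': array([-0.031,  0.053, -0.13 , -0.011, -0.097,  0.007, -0.03 ]), 'tau': array([ 1.0000e-03, -5.1032e+01, -4.6000e-02, -2.3772e+01,  1.1000e-02,
        7.0000e-03,  0.0000e+00]), 'tcp_pos': array([ 0.674, -0.   ,  0.23 ]), 'tcp_rot': array([[ 0.   ,  1.   , -0.002],
       [ 1.   , -0.   , -0.   ],
       [-0.   , -0.002, -1.   ]]), 'wrist_force': array([-0.728,  0.444, -0.437]), 'wrist_torque': array([-0.012,  0.025,  0.016]), 'grasp_force': np.float64(0.0), 'opening': np.float64(0.085)}
scene dict_keys(['frame', 'camera_matrix', 'eye', 'rotation']) [-0.01776748  0.61834819  0.67641534] [[-0.721, 0.414, -0.556], [-0.693, -0.456, 0.558], [-0.022, 0.788, 0.616]] [[509.6, 0.0, 286.1], [0.0, 509.6, 201.5], [0.0, 0.0, 1.0]]
side dict_keys(['frame', 'camera_matrix', 'eye', 'rotation']) [0.22342006 0.81690245 0.73814142] [[-0.93, 0.237, -0.281], [-0.368, -0.594, 0.715], [0.002, 0.769, 0.64]] [[440.1, 0.0, 283.6], [0.0, 440.1, 208.8], [0.0, 0.0, 1.0]]
wrist dict_keys(['frame', 'camera_matrix', 'eye', 'rotation']) [0.67471297 0.07291566 0.37248444] [[1.0, -0.0, 0.002], [-0.0, 0.957, 0.289], [-0.002, -0.289, 0.957]] [[320.9, 0.0, 283.2], [0.0, 320.9, 209.2], [0.0, 0.0, 1.0]]
```

View pics/scene0.png

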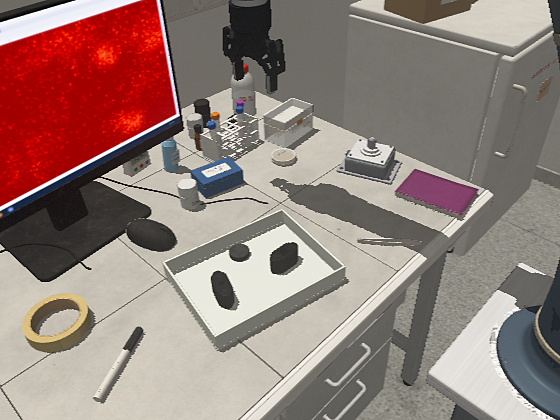

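View pics/wrist0.png

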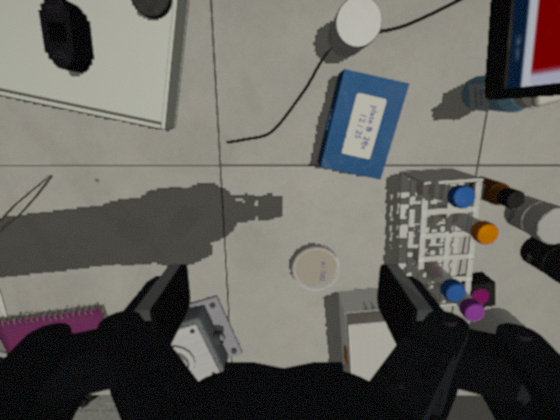

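The scene view shows the tray with two bar knobs at about (222,290) and (285,257), the cap at (239,252), and the drive at (369,155). In the wrist view one knob is at (68,35), the cap at (152,5), and the drive at (200,340), mostly hidden by the gripper.

```bash
python3 - <<'E'
from h import *
c=cam("scene")
for u,v,z in((222,290,.02),(285,257,.02),(239,252,.01),(372,141,.079),(222,275,.038),(285,248,.038)):print(u,v,onz(c,u,v,z).round(3))
f=c["frame"];a=cv2.resize(f[200:350,150:350],None,fx=4,fy=4,interpolation=cv2.INTER_CUBIC)[:600]
cv2.imwrite("pics/crop1.png",a[:,:,::-1])
w=cam("wrist");print(onz(w,68,35,.038))
E
```

```text
222 290 [0.485 0.275 0.02 ]
285 257 [0.462 0.144 0.02 ]
239 252 [0.542 0.186 0.01 ]
372 141 [ 0.532 -0.21   0.079]
222 275 [0.498 0.262 0.038]
285 248 [0.465 0.14  0.038]
[0.47267997 0.14227952 0.038     ]
```

View pics/crop1.png

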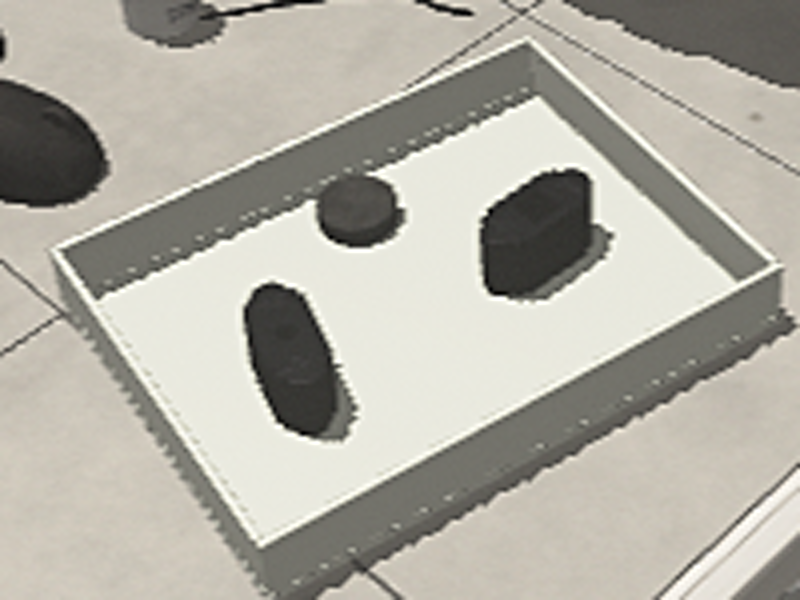

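The crop shows the right knob with an apparently larger bore and the left knob with a small one. I'll confirm with the wrist camera from above.

Call:
apply_moves(steps=[[[1.5,-2.5,0],[0,0,0]],[[2,-3.5,0],[0,0,0]],[[2,-3.5,0],[0,0,0]],[[2,-3.5,0],[0,0,0]],[[1.5,-3,0],[0,0,0]],[[1,-2,0],[0,0,0]],[[0,0,0],[0,0,0]],[[0,0,0],[0,0,0]]])

```text
time_s: 1.05
tcp_pos: [0.4953, 0.1, 0.2317]
tcp_rot: [[-0.0, 1.0, 0.001], [1.0, 0.0, -0.0], [-0.0, 0.001, -1.0]]
wrist_force: [-0.2, 0.7, 0.2]
opening: 0.0854
grasp_force: 0.0
```

```bash
python3 - <<'E'
from h import *
s=bot.get_state();print(s["tcp_pos"].round(4),s["time_s"],s["wrist_force"])
c=cam("wrist","w2.png");f=c["frame"];g=f.max(2)
m=((g<75)*255).astype(np.uint8)
# tray bounds restrict
for z in(.038,.004):
    pass
poly=np.array([proj(c,p) for p in((.40,.09,.038),(.60,.09,.038),(.6,.33,.038),(.4,.33,.038))]);print(poly.round())
cs,_=cv2.findContours(m,cv2.RETR_CCOMP,cv2.CHAIN_APPROX_NONE)
for k in cs:
    a=cv2.contourArea(k)
    if a>60:
        r=cv2.minAreaRect(k);print(a,np.round(r[0]),np.round(r[1]),round(r[2],1),onz(c,*r[0],.038).round(4))
E
```

```text
[0.4953 0.1    0.2317] 1.05 [-0.15425268  0.66872653  0.21681775]
[[195. 193.]
 [380. 193.]
 [405. -79.]
 [172. -79.]]
273.0 [263. 200.] [55.  8.] 12.3 [0.4732 0.0819 0.038 ]
223.0 [210. 189.] [42.  8.] 11.8 [0.4171 0.0935 0.038 ]
2197.0 [477. 207.] [28. 90.] 22.6 [0.7074 0.0737 0.038 ]
1657.5 [452. 169.] [ 47. 184.] 58.8 [0.6735 0.1157 0.038 ]
73483.0 [279. 265.] [559. 308.] 0.0 [0.4911 0.0041 0.038 ]
77.0 [479. 403.] [ 5. 18.] 5.7 [ 0.7575 -0.1998  0.038 ]
409.0 [465. 404.] [17. 28.] 3.4 [ 0.7394 -0.2019  0.038 ]
95.5 [108. 394.] [17.  9.] 36.0 [ 0.2635 -0.1839  0.038 ]
109.5 [532. 324.] [14. 12.] 26.6 [ 0.8011 -0.0758  0.038 ]
157.5 [518. 293.] [ 7. 35.] 8.7 [ 0.7738 -0.0329  0.038 ]
991.0 [533. 289.] [23. 62.] 9.8 [ 0.791  -0.0268  0.038 ]
1407.5 [250. 140.] [59. 29.] 90.0 [0.4619 0.1461 0.038 ]
164.5 [252. 139.] [13. 14.] 0.0 [0.4629 0.1466 0.038 ]
987.5 [326. 102.] [36. 35.] 90.0 [0.5384 0.1826 0.038 ]
5118.0 [498.  32.] [ 65. 121.] 90.0 [0.6974 0.2444 0.038 ]
980.0 [356. 107.] [  9. 223.] 15.7 [0.5685 0.1779 0.038 ]
1394.0 [274.  16.] [31. 61.] 90.0 [0.4865 0.2585 0.038 ]
```

View pics/w2.png

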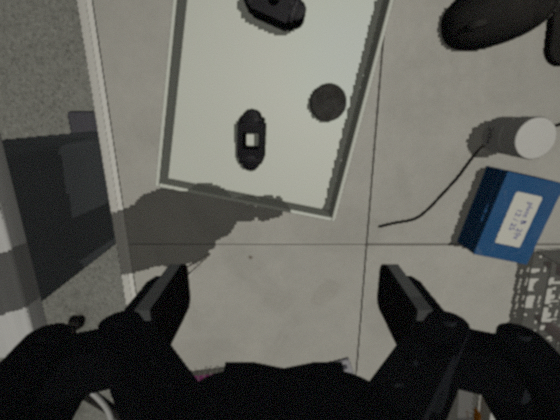

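The square knob is at (250,140), with the white tray floor visible through its square bore. Its long axis is roughly along image vertical. I'll go closer with the camera straight above it.

Call:
apply_moves(steps=[[[-0.7,-0.8,2],[0,0,0]],[[-1,-1.2,3.5],[0,0,0]],[[-1,-1.2,3.5],[0,0,0]],[[0,0,0],[0,0,0]],[[0,0,0],[0,0,0]]])

```text
time_s: 1.6
tcp_pos: [0.4644, 0.0728, 0.1417]
tcp_rot: [[0.001, 1.0, 0.001], [1.0, -0.001, 0.0], [0.0, 0.001, -1.0]]
wrist_force: [0.3, 0.3, 0.6]
opening: 0.0854
grasp_force: 0.0
```

```bash
cat >> h.py <<'E'
def knob(c,lo,hi,thr=75):
    g=c["frame"].max(2);m=((g<thr)*255).astype(np.uint8)
    cs,h=cv2.findContours(m,cv2.RETR_CCOMP,cv2.CHAIN_APPROX_NONE);out=[]
    for i,k in enumerate(cs):
        if cv2.contourArea(k)>lo and cv2.contourArea(k)<hi: out.append((k,h[0][i][3]))
    return out
E
python3 - <<'E'
from h import *
s=bot.get_state();print(s["tcp_pos"].round(4),s["time_s"])
c=cam("wrist","w3.png")
for k,p in knob(c,150,6000):
    r=cv2.minAreaRect(k);P=np.array([onz(c,*q[0],.038)[:2] for q in k.astype(float)]);
    R=cv2.minAreaRect((P*1000).astype(np.float32))
    if P.mean(0)[1]>.09 and abs(P.mean(0)[0]-.48)<.08: print(p,np.round(r[0]),np.round(r[1]),np.array(R[0]).round(1),np.array(R[1]).round(1),round(R[2],1))
f=c["frame"][20:190,180:380];cv2.imwrite("pics/w3c.png",cv2.resize(f,None,fx=3.5,fy=3.5,interpolation=cv2.INTER_CUBIC)[:,:,::-1])
E
```

```text
[0.4644 0.0728 0.1417] 1.6
-1 [278. 111.] [38. 87.] [460.9 145.1] [61.2 27.5] 87.1
47 [279. 114.] [20. 21.] [461.4 144.8] [14.8 14.8] 89.9
-1 [383.  62.] [49. 55.] [534.6 179.5] [36.5 33.5] 18.3
-1 [414. 107.] [ 16. 229.] [557.6 141.7] [157.  13.] 78.1
```

View pics/w3c.png

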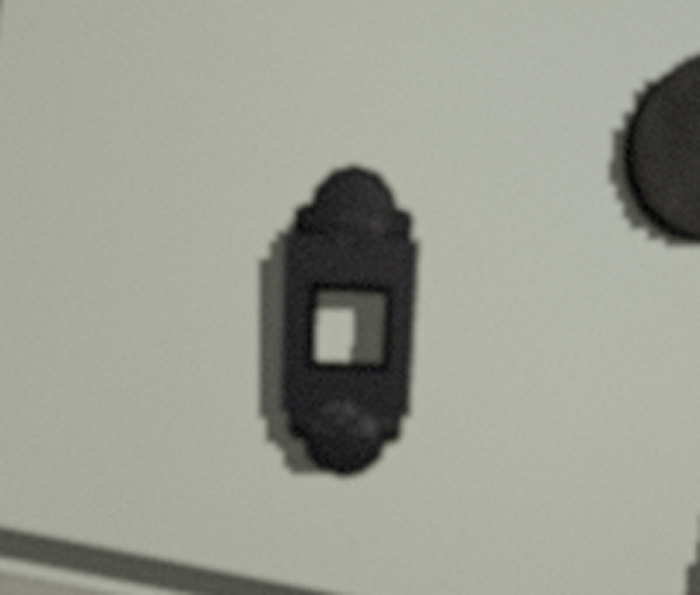

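Call:
apply_moves(steps=[[[1.8,-0.1,0],[0,0,2.5]],[[3.6,-0.1,1],[0,0,0]],[[1.8,-0.1,2],[0,0,0]],[[0,0,3],[0,0,0]],[[0,0,2.5],[0,0,0]],[[0,0,2],[0,0,0]],[[0,0,1],[0,0,0]],[[0,0,0.7],[0,0,0]],[[0,0,0],[0,0,0]],[[0,0,0],[0,0,0]]])

```text
time_s: 2.65
tcp_pos: [0.4634, 0.1455, 0.0202]
tcp_rot: [[0.044, 0.999, 0.002], [0.999, -0.044, 0.001], [0.001, 0.002, -1.0]]
wrist_force: [0.1, 0.2, 0.1]
opening: 0.0851
grasp_force: 0.0
```

Call:
apply_moves(steps=[[[-0.05,-0.2,0.5],[0,0,0]],[[0,0,0.4],[0,0,0]],[[0,0,0],[0,0,0]]])

```text
time_s: 2.95
tcp_pos: [0.46, 0.1445, 0.0101]
tcp_rot: [[0.044, 0.999, -0.001], [0.999, -0.044, -0.0], [-0.0, -0.0, -1.0]]
wrist_force: [-0.5, 0.3, 0.1]
opening: 0.0853
grasp_force: 0.0
```

Call:
apply_moves(steps=[[[0,0,0],[0,0,0]],[[0,0,0],[0,0,0]],[[0,0,0],[0,0,0]],[[0,0,0],[0,0,0]],[[0,0,0],[0,0,0]],[[0,0,0],[0,0,0]],[[0,0,0],[0,0,0]]], grip=0, squeeze=40)

```text
time_s: 3.65
tcp_pos: [0.4607, 0.1448, 0.0106]
tcp_rot: [[0.044, 0.999, 0.001], [0.999, -0.044, 0.0], [0.0, 0.001, -1.0]]
wrist_force: [0.5, -0.3, 3.5]
opening: 0.0275
grasp_force: 40.4
```

Call:
apply_moves(steps=[[[0,0,-1],[0,0,0]],[[0,0,-2.5],[0,0,0]],[[0,0,-4],[0,0,0]],[[0,0,-4],[0,0,0]],[[-1.5,0,-3],[0,0,0]],[[-3,0.5,-2],[0,0,0]],[[-4,1,-1],[0,0,0]],[[-4,1,0],[0,0,0]],[[-4,1,0],[0,0,0]],[[-4,1,0],[0,0,0]]])

```text
time_s: 4.65
tcp_pos: [0.4959, -0.0636, 0.1859]
tcp_rot: [[0.043, 0.999, 0.0], [0.999, -0.043, 0.0], [0.0, 0.0, -1.0]]
wrist_force: [0.4, 0.0, -1.9]
opening: 0.0273
grasp_force: 40.0
```

Call:
apply_moves(steps=[[[-4,1,0],[0,0,0]],[[-4,1,0],[0,0,0]],[[-4,1,0],[0,0,0]],[[-4,1,0],[0,0,0]],[[-3,1,0],[0,0,0]],[[-2,0,0],[0,0,0]],[[-1,0,0],[0,0,0]],[[0,0,0],[0,0,0]],[[0,0,0],[0,0,0]]])

```text
time_s: 5.55
tcp_pos: [0.5366, -0.2825, 0.1853]
tcp_rot: [[0.042, 0.999, -0.0], [0.999, -0.042, 0.001], [0.001, -0.0, -1.0]]
wrist_force: [0.1, 0.1, -1.4]
opening: 0.0273
grasp_force: 40.0
```

```bash
python3 - <<'E'
from h import *
s=bot.get_state();print(s["tcp_pos"].round(4),s["time_s"],s["wrist_force"],s["opening"])
c=cam("wrist","w4.png");print(c["eye"])
E
```

```text
[ 0.5366 -0.2825  0.1853] 5.55 [ 0.1233488   0.1450848  -1.43274239] 0.027291592603322284
[ 0.539762   -0.20988998  0.32748612]
```

View pics/w4.png

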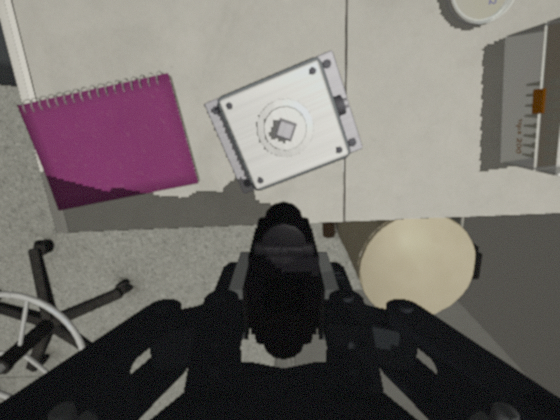

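The drive is in full view: shaft top near (285,130), housing turned by about -20°. Zooming in for the shaft angle and the circles.

```bash
python3 - <<'E'
from h import *
c=cam("wrist")
f=c["frame"][85:175,235:335];cv2.imwrite("pics/w5.png",cv2.resize(f,None,fx=6,fy=6,interpolation=cv2.INTER_CUBIC)[:,:,::-1])
print(c["frame"][130,265:310].mean(1).round().astype(int))
for u,v,z in((285,129,.0795),(285,130,.0495),(285,130,.0455)):print(onz(c,u,v,z).round(4))
E
```

```text
[197 206 209 210 205 188 143 107 107 106 104 106 125 156 176 181 181 179
 178 180 184 184 186 184 184 183 175 155 143 170 199 213 214 215 213 214
 214 213 213 212 201 199 209 216 215]
[ 0.5407 -0.2212  0.0795]
[ 0.5407 -0.2235  0.0495]
[ 0.5407 -0.2237  0.0455]
```

View pics/w5.png

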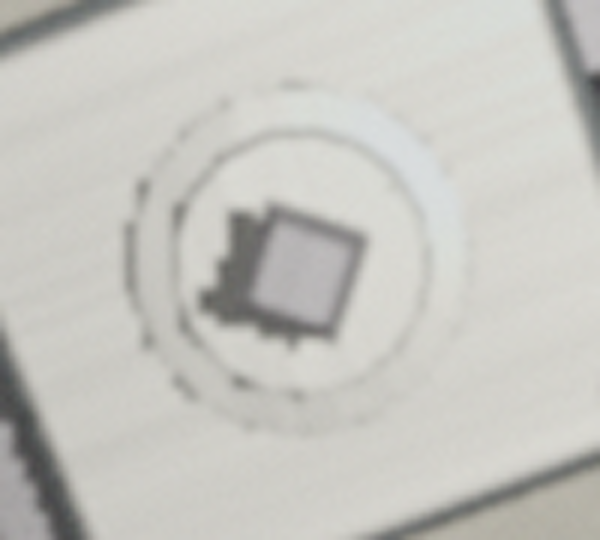

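Shaft top-face edges run about 19° clockwise from the tool axes. Its centre is about (0.5405, -0.2218). I'll move over it, turn +19° about tool z and descend to just above it.

Call:
apply_moves(steps=[[[1,0.1,1],[0,0,0]],[[2,0,2],[0,0,0]],[[2,0,2],[0,0,0]],[[1.1,0,2],[0,0,0]],[[0,0,1],[0,0,5]],[[0,0,0.5],[0,0,6]],[[0,0,0],[0,0,5]],[[0,0,0],[0,0,3]],[[0,0,0],[0,0,0]],[[0,0,0],[0,0,0]]])

```text
time_s: 6.65
tcp_pos: [0.5404, -0.2218, 0.1]
tcp_rot: [[0.364, 0.931, -0.0], [0.931, -0.364, 0.001], [0.0, -0.001, -1.0]]
wrist_force: [0.6, -1.2, -0.8]
opening: 0.0276
grasp_force: 40.0
```

```bash
python3 - <<'E'
from h import *
s=bot.get_state();print(s["tcp_pos"].round(4),s["time_s"],s["wrist_force"].round(2),s["wrist_torque"].round(3),s["qpos"].round(1));R=s["tcp_rot"]
d=np.array([.5403,-.2218,0.086])-s["tcp_pos"];print((R.T@d*100).round(2))
c=cam("side");f=c["frame"]
u=proj(c,[.54,-.22,.08]).astype(int);print(u)
x0=max(0,min(u[0]-60,440));y0=max(0,min(u[1]-45,330))
cv2.imwrite("pics/s6.png",cv2.resize(f[y0:y0+90,x0:x0+120],None,fx=6,fy=6,interpolation=cv2.INTER_CUBIC)[:,:,::-1])
E
```

```text
[ 0.5404 -0.2218  0.1   ] 6.65 [ 0.6  -1.17 -0.84] [ 0.019 -0.018 -0.016] [ 11.9  26.8   8.2 108.1  -5.2  45.5   1.6]
[-0.   -0.01  1.4 ]
[313 143]
```

View pics/s6.png

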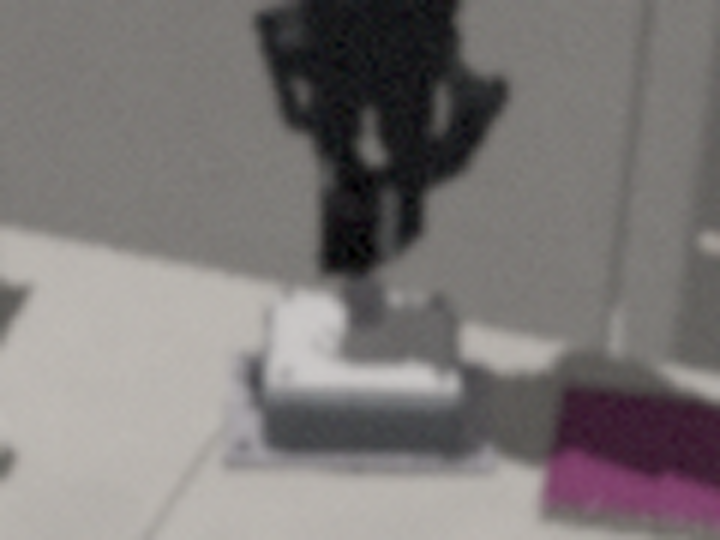

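The side view shows the knob (about (350,270)) roughly over the shaft (about (362,300)). I'll descend slowly, watching the force.

Call:
apply_moves(steps=[[[0,0,0.5],[0,0,0]],[[0,0,0.4],[0,0,0]],[[0,0,0.3],[0,0,0]],[[0,0,0.2],[0,0,0]],[[0,0,0.2],[0,0,0]],[[0,0,0],[0,0,0]]])

```text
time_s: 7.3
tcp_pos: [0.5402, -0.2232, 0.084]
tcp_rot: [[0.367, 0.93, -0.0], [0.93, -0.367, 0.0], [0.0, -0.0, -1.0]]
wrist_force: [-0.2, -0.2, -0.2]
opening: 0.0276
grasp_force: 40.0
```

Call:
apply_moves(steps=[[[0,0,0.15],[0,0,0]],[[0,0,0.15],[0,0,0]],[[0,0,0.15],[0,0,0]],[[0,0,0],[0,0,0]]])

```text
time_s: 7.7
tcp_pos: [0.5403, -0.2231, 0.0796]
tcp_rot: [[0.366, 0.93, -0.0], [0.93, -0.366, 0.0], [0.0, -0.0, -1.0]]
wrist_force: [-0.2, -0.9, -1.4]
opening: 0.0277
grasp_force: 40.0
```

Call:
apply_moves(steps=[[[0,0,0.2],[0,0,0]],[[0,0,0.2],[0,0,0]],[[0,0,0.2],[0,0,0]],[[0,0,0.2],[0,0,0]],[[0,0,0],[0,0,0]]])

```text
time_s: 8.2
tcp_pos: [0.5402, -0.2231, 0.0714]
tcp_rot: [[0.367, 0.93, -0.001], [0.93, -0.367, 0.0], [0.0, -0.001, -1.0]]
wrist_force: [-1.2, 0.6, -1.5]
opening: 0.0268
grasp_force: 40.0
```

Call:
apply_moves(steps=[[[0,0,0.2],[0,0,0]],[[0,0,0.2],[0,0,0]],[[0,0,0.15],[0,0,0]],[[0,0,0.1],[0,0,0]],[[0,0,0.1],[0,0,0]],[[0,0,0],[0,0,0]]])

```text
time_s: 8.8
tcp_pos: [0.5403, -0.2231, 0.0642]
tcp_rot: [[0.366, 0.93, -0.0], [0.93, -0.366, 0.0], [0.0, -0.0, -1.0]]
wrist_force: [0.5, 0.2, -0.1]
opening: 0.0275
grasp_force: 40.0
```

Call:
apply_moves(steps=[[[0,0,0.1],[0,0,0]],[[0,0,0.1],[0,0,0]],[[0,0,0],[0,0,0]]])

```text
time_s: 9.1
tcp_pos: [0.5403, -0.2231, 0.0622]
tcp_rot: [[0.367, 0.93, -0.0], [0.93, -0.367, 0.0], [0.0, -0.0, -1.0]]
wrist_force: [0.2, 0.3, -1.2]
opening: 0.0275
grasp_force: 40.0
```

Call:
apply_moves(steps=[[[0,0,0.07],[0,0,0]],[[0,0,0],[0,0,0]]])

```text
time_s: 9.3
tcp_pos: [0.5404, -0.2231, 0.0621]
tcp_rot: [[0.366, 0.93, 0.0], [0.93, -0.366, 0.0], [0.0, 0.0, -1.0]]
wrist_force: [-2.3, 0.5, 3.7]
opening: 0.0278
grasp_force: 40.6
```

Call:
apply_moves(steps=[[[0,0,0.07],[0,0,0]],[[0,0,0],[0,0,0]]])

```text
time_s: 9.5
tcp_pos: [0.5404, -0.2232, 0.0621]
tcp_rot: [[0.367, 0.93, 0.0], [0.93, -0.367, 0.0], [0.0, 0.0, -1.0]]
wrist_force: [-3.9, 1.7, 9.4]
opening: 0.0272
grasp_force: 41.4
```

Contact came exactly at the predicted height and the knob is seated. I'll relax the press, open and retreat straight up.

Call:
apply_moves(steps=[[[0,0,-0.12],[0,0,0]],[[0,0,0],[0,0,0]]])

```text
time_s: 9.7
tcp_pos: [0.5406, -0.2232, 0.0621]
tcp_rot: [[0.366, 0.93, 0.001], [0.93, -0.366, -0.0], [0.0, 0.001, -1.0]]
wrist_force: [-0.3, -0.2, 1.1]
opening: 0.0276
grasp_force: 40.3
```

Call:
apply_moves(steps=[[[0,0,0],[0,0,0]],[[0,0,0],[0,0,0]],[[0,0,0],[0,0,0]],[[0,0,0],[0,0,0]],[[0,0,0],[0,0,0]],[[0,0,0],[0,0,0]]], grip=1)

```text
time_s: 10.3
tcp_pos: [0.5404, -0.2232, 0.0621]
tcp_rot: [[0.367, 0.93, 0.0], [0.93, -0.367, 0.0], [0.0, 0.0, -1.0]]
wrist_force: [0.1, -0.0, 0.1]
opening: 0.0854
grasp_force: 0.0
```

Call:
apply_moves(steps=[[[0,0,-1],[0,0,0]],[[0,0,-2],[0,0,0]],[[0,0,-3],[0,0,0]],[[0,0,-4],[0,0,0]],[[-2,0,-2],[0,0,0]],[[-3,0,0],[0,0,0]],[[-2,0,0],[0,0,0]],[[0,0,0],[0,0,0]],[[0,0,0],[0,0,0]]])

```text
time_s: 11.2
tcp_pos: [0.5148, -0.288, 0.1825]
tcp_rot: [[0.367, 0.93, 0.001], [0.93, -0.367, 0.001], [0.001, 0.0, -1.0]]
wrist_force: [-0.3, 0.4, 0.1]
opening: 0.0851
grasp_force: 0.0
```

```bash
python3 - <<'E'
from h import *
s=bot.get_state();print(s["tcp_pos"].round(4),s["time_s"],s["wrist_force"].round(2),s["opening"])
a=cam("wrist")["frame"];c=cam("side");f=c["frame"]
u=proj(c,[.54,-.22,.07]).astype(int);x0=u[0]-60;y0=u[1]-45
b=cv2.resize(f[y0:y0+90,x0:x0+120],(400,300),interpolation=cv2.INTER_CUBIC)
cv2.imwrite("pics/f.png",np.hstack([cv2.resize(a[0:300,80:480],(400,300)),b])[:,:,::-1])
E
```

```text
[ 0.5148 -0.288   0.1825] 11.2 [-0.27  0.37  0.08] 0.08513737347145181
```

View pics/f.png

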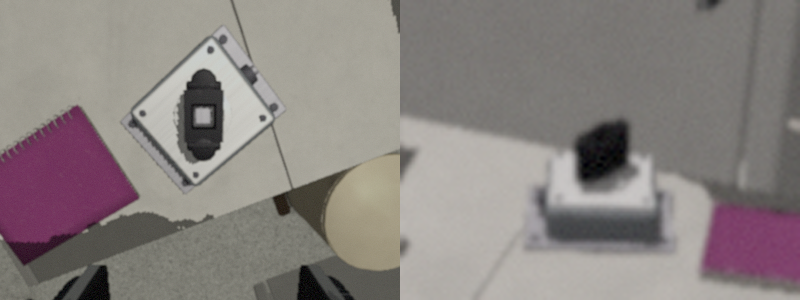

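The wrist view (left) shows the knob at (203,115) with the shaft standing centred in its bore. The side view (right) shows it sitting flat on the shoulder at (600,150), with the gripper clear.

```bash
python3 -c "
from workcell import bot
print(bot.sign_off())"
```

```text
the job is handed in; nothing more can be done
None
```

The square-bored knob is on the drive shaft, seated on the shoulder and released; the round knob and dust cap were not touched, and the job was handed in at about 11 s.

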